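# Clear the bay of the tin rack and let one tin out

### The arm

A 7-joint arm with a two-finger parallel gripper is mounted at the origin on a cart in front of the work surface, level with it; the furniture and walls round the work are solid. World frame = base frame: x ahead of the robot, y to its left, z up, the work surface at z = 0. Lengths are in m, angles in degrees, forces in N, time in s.
With the tool pointing down it reaches from about 0.35 to 0.775 m from the base axis. Payload 3.1 kg.
Tool frame: the origin (TCP) lies midway between the tips of the shut fingers; the grasp point (between the pads) lies 19 mm behind it; z points along the fingers, y is the line along which they close (so a half turn about z gives the same grasp; the last joint's range is limited). The gripper opens to 85 mm and grips with 20 to 120 N. Pads are 22 mm wide; open, the fingers measure 114 mm over their backs; the gripper's body (76 mm by 85 mm) begins 54 mm behind the grasp point. The pads swing forward as they close: fully open they stand 13 mm farther back than shut.
Start: joints at [-74.181, 17.813, 0.802, 86.603, -0.252, 75.585, -1.558], TCP at [0.172, 0.522, 0.231] pointing down, gripper open.
Joint ranges: [-154.91, 154.91], [-16.99, 109.72], [-72.82, 74.43], [7.12, 147.25], [-82.49, 262.49], [11.32, 116.49], [-174.64, 174.64]. Speed limits (degrees/s): [159.86, 159.86, 180, 180, 180, 180, 180].

### API

Orientations are given as [roll, pitch, yaw] about the fixed x, y, z axes, in that order (R = Rz(yaw) Ry(pitch) Rx(roll)).
In Python, from station import robot gives the robot as it stands. Calls block until the motion is done:
- robot.move_to(position, orientation): joint-space move of the TCP to a pose.
- robot.line_to(position, orientation=None, velocity=0.15, f_stop=None): straight line of the TCP; orientation=None keeps the orientation; velocity is the mean speed in m/s. With f_stop (N) it stops when the force on the tool has changed by that much, and returns True; else False.
- robot.move_j(angles): joint-space move.
- robot.gripper_to(opening, force=None): opening from 0.0 (shut) to 1.0 (fully open); force is the grip in N (None keeps the last); returns when the fingers have stopped.
- robot.pause(seconds).
- robot.inverse_kinematics(position, orientation): joint angles nearest the present ones, or None.
- robot.sense(): the state.
- robot.grab_frame(name): name is "scene" or "top"; returns (picture, depth): 420x560x3 uint8, red, green, blue; 420x560 float32, m along the optical axis (not along the pixel's ray), 0 where there is no reading.
- robot.calibration(name): a dict with "mtx" (3x3 intrinsics, pixels), "extrinsics" (4x4, takes a point from world to camera coordinates). Camera axes: x right, y up, looking along -z (the intrinsics and any distortion apply to the point x, -y, -z); pixel columns grow to the right and rows downward; lengths in m; the calibration is good to about 2 mm. A picture is of the moment at which its call begins. calibration takes no time and is no camera call.
A pose or a line that the arm cannot do raises robot.PlanningError and nothing moves.
- robot.close_job(): hands the job in; it is judged then, once.
Trained networks look in the newest picture that a camera, given by its name, has taken for a name from the list of things; names that differ only in an ending like _2 or _b are one class to them, and where a whole thing is asked for, a point or a joint stands for the part that bears it (a point fixed in the world has none). Each returns a list of dicts, best first, with "p" (0 to 1); they miss things now and then, are a little off and sometimes report something else, mostly with a low value. They report only what shows in the picture. A call takes as long as a camera call.
- robot.look_for(query, camera): "point" ([column, row] in pixels, amid what is visible of it).
- robot.tip_of(query, camera): "point" ([column, row] in pixels: a listed point, or the origin of a listed thing).
The state is a dict: "time_s": time; "joint_positions": joint angles; "dq": joint speeds; "joint_torque": joint torques, N m; "tool_pos": TCP position; "eef_rot": TCP orientation; "contact_force": force on the tool from outside, world axes, zero at the start; "torque": the same for the moment, N m; "finger_gap": opening from 0.0 (shut) to 1.0 (fully open); "gripper_force": force on a finger pad.
Only numpy, scipy, OpenCV 4.12 (cv2) and the standard library are available. Lean on these libraries where they do the work, as an engineer would, in place of code of your own. Each camera call takes 0.05 s, during which the arm holds its last target. There are 200 camera calls.

### The job

A cream ramekin has been left in the landing bay at the low end of the tin rack: push it with the fingers out through the open side of the bay until it stands upright and wholly clear of the bay. Then press the red paddle at the rack's high end fully down and keep it down until the first tin has rolled out under the gate into the bay, and let the paddle come back up so that the gate shuts and the next tin rolls down against it. Do not pinch or lift anything, do not touch the tins, and leave the other things where they are.

Things in the scene. Friction and masses are not known exactly. Their poses are not given: they have to be found in the camera images.
- rack: Steel gravity-feed tin rack, fixed to the worktop, about 360 mm long, 105 mm wide. Origin on the worktop on the lane's centre line, about under the first tin. x points up the lane to the high end (paddle), z up; the landing bay's open side faces -y (roughly to the robot). 11 degree ramp from x = -0.078 (3 mm high) to 0.147, side walls at y = +-0.0405.
- bay (a point): Centre of the landing bay on the bare worktop (rack x = -0.121, y = 0); axes as rack. The bay is 82 mm along x by 80 mm along y. At -x it ends at a two-bar fence 28 mm high, at +y at one low foot bar 8 mm high (rack y = 0.043), at +x at the ramp; -y is open. The rack beside it is at most 80 mm high (110 with the gate up).
- paddle (a point): Centre of the top face of the red press paddle, 60 mm across the lane by 38 mm along it, at rack x = 0.157, 104 mm above the worktop when up. Pressed fully it has gone 20 mm down and 3 to 4 mm along the rack's +x. A spring lifts it again; about 2 to 5 N presses it down, and then it meets a firm stop.
- rocker (a joint): Rocking lever beside the lane, pivoted at rack x = 0.080, z = 0.080: 0 = paddle up, gate shut; 0.25 rad = paddle fully down, gate lifted 30 mm. Springs back to 0.
- gate_edge (a point): Middle of the lower edge of the gate across the lane, rack x = -0.038, 43 mm above the worktop when shut. While it is up, two catch pins on the same lever rise through the ramp and hold back the second tin, so only one tin leaves per press.
- ramekin: Cream ribbed ramekin, 68 mm across the rim (62 mm at the foot), 38 mm high, 0.14 kg, empty, standing in the landing bay. Origin at the centre of its underside, z up.
- tin_1: First tin (57 mm across, 72 mm long, 0.18 kg, white and green label), lying across the lane against the gate. Origin at the centre of one end face (on the rack's -y side), its z axis along the tin.
- tin_1_mid (a point): Middle of the first tin; 29 mm above the worktop once it lies in the bay.
- tin_2_mid (a point): Middle of the second tin, lying behind the first, 59 mm up the lane; same size. After the release it has rolled to where the first lay (rack x = -0.006).
- tin_3_mid (a point): Middle of the third tin, lying behind the second; same size.
- tin_2: Second tin; origin at the centre of its end face on the rack's -y side.
- tin_3: Third tin; origin at the centre of its end face on the rack's -y side.
- spare_tin: Bystander: a tin of the same kind (57 mm across, 72 mm high) standing upright to the robot's right. Origin under its centre.
- pan_salt: Bystander: small steel food pan, 176x108x66 mm, at the right. Origin under its centre.
- white_ramekin: Bystander: white ramekin with dark filling, 68x68x38 mm, at the left. Origin under its centre.
- lighter: Bystander: blue gas lighter with a steel nozzle, 220x36x22 mm, lying in front to the left. Origin under its centre.
- thermo: Bystander: red folding thermometer, 125x34x22 mm, lying in front to the right. Origin under its centre.

How it is judged (in metres and radians):
On the way, in this order (a step that is already met when the one before it is completed fails the run):
1. the cream ramekin stands wholly outside the landing bay, gate still shut (y of ramekin in the frame of rack below -0.07 m and angle between ramekin's own z axis and vertical below 0.1 rad and value of joint rocker below 0.05 rad), for 0.2 s.
2. the first tin is in the bay while the paddle is still down (value of joint rocker above 0.2 rad and x of tin_1_mid in the frame of rack between -0.165 and -0.075 m), for 0.05 s.
At the end, for the whole second after the job is handed in: First tin at rest on its side across the bay (middle within 20 mm of the lane line, square to 0.35 rad); paddle up (rocker < 0.04 rad); second tin at rest against the gate, third behind it; cream ramekin upright on the worktop, centre over 70 mm from the lane line on the open side (x of tin_1_mid in the frame of rack between -0.165 and -0.075 m and y of tin_1_mid in the frame of rack between -0.02 and 0.02 m and height (world z) of tin_1_mid below 0.036 m and angle between the z axis of tin_1 and the y axis of rack, either way round below 0.35 rad and linear speed of each of tin_1, tin_2, tin_3, ramekin below 0.02 m/s and value of joint rocker below 0.04 rad and x of tin_2_mid in the frame of rack between -0.02 and 0.012 m and x of tin_3_mid in the frame of rack between 0.035 and 0.075 m and y of ramekin in the frame of rack below -0.07 m and angle between ramekin's own z axis and vertical below 0.1 rad and height (world z) of ramekin below 0.008 m); the robot touches nothing.
It fails at once if the paddle is pressed while the ramekin is still in the bay (value of joint rocker above 0.1 rad and y of ramekin in the frame of rack above -0.06 m).
It fails at once if the ramekin is lifted or tipped (height (world z) of ramekin above 0.012 m or angle between ramekin's own z axis and vertical above 0.4 rad).
It fails at once if the robot touches a tin in the rack (contact force between any of the fingers, the arm and tin_1 above 0.5 N or contact force between any of the fingers, the arm and tin_2 above 0.5 N or contact force between any of the fingers, the arm and tin_3 above 0.5 N).
It fails at once if a second tin leaves the rack (x of any of tin_2_mid, tin_3_mid in the frame of rack below -0.04 m).
It fails at once if a bystander is moved more than 20 mm (distance of any of spare_tin, pan_salt, white_ramekin, lighter, thermo from where it was at the start of the episode above 0.02 m).
It also fails if it takes over 43 s, if anything falls off the work surface, if the arm or the gripper's body presses on something with over 40 N, if the wrist force passes 120 N, or if a joint passes its speed limit or range.

## Working session

There is one attempt and no reset: what is moved stays moved. The work goes in short steps, each a Python script; the robot and the scene stay as the last script left them, time stands still between calls to the robot, and variables do not carry over. Pictures are saved under pics/ and viewed, at most 10 in all, crops included, and the job is handed in when it is done.

```bash
mkdir -p pics
cat > h.py <<'E'
import numpy as np, cv2
from station import robot
def grab(n,f=None):
    im,d=robot.grab_frame(n)
    if f: cv2.imwrite('pics/'+f,im[:,:,::-1])
    return im,d
def to_world(n,uv,depth):
    c=robot.calibration(n);K=np.array(c['mtx']);E=np.array(c['extrinsics'])
    u,v=uv; x=(u-K[0,2])/K[0,0]*depth; y=(v-K[1,2])/K[1,1]*depth
    return (np.linalg.inv(E)@[x,-y,-depth,1])[:3]
def ray(n,uv):
    a=to_world(n,uv,0.0);b=to_world(n,uv,1.0);return a,b-a
def at_z(n,uv,z):
    o,d=ray(n,uv);return o+d*(z-o[2])/d[2]
def tri(uv1,uv2):
    o1,d1=ray('scene',uv1);o2,d2=ray('top',uv2)
    A=np.c_[d1,-d2];s=np.linalg.lstsq(A,o2-o1,rcond=None)[0]
    p,q=o1+d1*s[0],o2+d2*s[1];return (p+q)/2,np.linalg.norm(p-q)
E
python3 - <<'E'
from h import *
np.set_printoptions(precision=4,suppress=True)
D={}
for n in('scene','top'):
    _,D[n]=grab(n,n+'1.png');print(n,{k:np.array(v).round(3).tolist() for k,v in robot.calibration(n).items()})
for q in ['rack','bay','paddle','gate_edge','ramekin','tin_1_mid','tin_2_mid','tin_3_mid','spare_tin','white_ramekin','pan_salt','lighter','thermo']:
    r={}
    for n in('scene','top'):
        L=robot.tip_of(q,n)
        for l in L[:2]:
            u,v=l['point'];d=D[n][int(np.clip(v,0,419)),int(np.clip(u,0,559))]
            print(q,n,np.round(l['point'],1),round(l['p'],2),to_world(n,l['point'],d) if d>0 else None, at_z(n,l['point'],0))
        if L:r[n]=L[0]['point']
    if len(r)==2:print('   TRI',*tri(r['scene'],r['top']))
print(robot.sense()['time_s'])
E
```

```text
scene {'mtx': [[402.505, 0.0, 288.031], [0.0, 402.505, 208.346], [0.0, 0.0, 1.0]], 'extrinsics': [[0.58, -0.814, 0.021, -0.262], [0.512, 0.385, 0.768, -0.328], [-0.633, -0.435, 0.64, -0.809], [0.0, 0.0, 0.0, 1.0]]}
top {'mtx': [[447.831, 0.0, 283.78], [0.0, 447.831, 211.498], [0.0, 0.0, 1.0]], 'extrinsics': [[0.015, -1.0, -0.007, 0.024], [0.993, 0.014, 0.12, -0.505], [-0.12, -0.008, 0.993, -1.264], [0.0, 0.0, 0.0, 1.0]]}
rack scene [307.2 215.4] 0.84 [ 0.5411 -0.0009  0.0407] [0.5817 0.0234 0.    ]
rack scene [313.  215.2] 0.47 [ 0.5378 -0.0213  0.0542] [0.5927 0.0101 0.    ]
rack top [285.8 185.8] 0.78 [0.5723 0.0258 0.0737] [0.5855 0.0262 0.    ]
rack top [248.7 179.2] 0.63 [0.6037 0.1371 0.0016] [0.604  0.1373 0.    ]
   TRI [ 0.5863  0.0262 -0.0047] 1.8521450116265306e-05
bay top [245.8 176. ] 0.97 [0.6131 0.146  0.0024] [0.6136 0.1462 0.    ]
bay top [300.  198.1] 0.27 [ 0.5443 -0.0157  0.0311] [ 0.549  -0.0165  0.    ]
paddle scene [354.2 215.5] 0.92 [ 0.552  -0.1345  0.1021] [ 0.6649 -0.0884  0.    ]
paddle top [344.8 192.2] 0.74 [ 0.5512 -0.136   0.1045] [ 0.5686 -0.1495  0. 
[... 1898 characters left out ...]
685 0.4088 0.0301] [0.4713 0.4179 0.    ]
   TRI [ 0.4716  0.4184 -0.0021] 0.00039212856662554547
pan_salt scene [428.5 240.1] 0.96 [ 0.2822 -0.3671  0.3613] [ 0.6965 -0.3043  0.    ]
pan_salt top [398.2 156.4] 0.96 [ 0.6706 -0.3007  0.0357] [ 0.6795 -0.3097  0.    ]
   TRI [ 0.6757 -0.3064  0.0173] 0.0022873828472949843
lighter top [192.5 276.4] 0.63 [0.3148 0.2893 0.0233] [0.3141 0.2941 0.    ]
thermo scene [351.2 292.7] 0.9 [ 0.396  -0.223   0.0142] [ 0.407  -0.2189  0.    ]
thermo scene [279.4 196.9] 0.47 [0.5694 0.1165 0.033 ] [0.6033 0.1412 0.    ]
thermo top [366.2 251.8] 0.83 [ 0.3924 -0.2087  0.0173] [ 0.3929 -0.2117  0.    ]
   TRI [ 0.3962 -0.216   0.0084] 0.013350484729336186
1.4
```

```bash
python3 -c "
import cv2
a=cv2.imread('pics/top1.png');cv2.imwrite('pics/tc.png',cv2.resize(a[130:300,130:430],None,fx=2.6,fy=2.6,interpolation=2))
a=cv2.imread('pics/scene1.png');cv2.imwrite('pics/sc.png',a)"
```

```text
(no output)
```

View pics/tc.png

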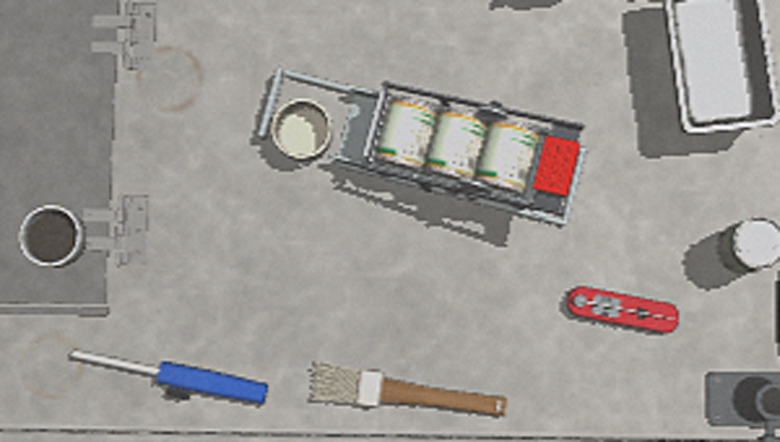

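View pics/scene1.png

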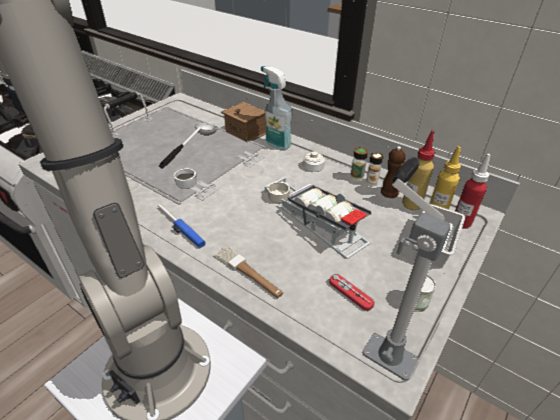

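Run:
```python
from h import *
np.set_printoptions(precision=4,suppress=True)
im,d=grab('top')
hsv=cv2.cvtColor(im,cv2.COLOR_RGB2HSV)
m=(((hsv[...,0]<8)|(hsv[...,0]>172))&(hsv[...,1]>150)&(hsv[...,2]>120)).astype(np.uint8)
m[:,:320]=0;m[:,365:]=0;m[220:]=0
m=cv2.morphologyEx(m,cv2.MORPH_CLOSE,np.ones((3,3),np.uint8))
c=max(cv2.findContours(m,0,2)[0],key=cv2.contourArea)
box=cv2.boxPoints(cv2.minAreaRect(c))
W=np.array([at_z('top',p,0.104)[:2] for p in box]);print('paddle',W,W.mean(0))
e=[W[1]-W[0],W[2]-W[1]]
for k in e:print(np.linalg.norm(k),np.degrees(np.arctan2(k[1],k[0])))
print('paddle depth z',[to_world('top',p,d[int(p[1]),int(p[0])]) for p in [(340,192),(345,193),(348,195)]])
# points cloud around rack: walls z>0.02
vv,uu=np.mgrid[140:240,200:380]
P=np.array([to_world('top',(u,v),d[v,u]) for u,v in zip(uu.ravel(),vv.ravel())])
# ramekin rim
k=(np.hypot(P[:,0]-.602,P[:,1]-.14)<.055)&(P[:,2]>.03)&(P[:,2]<.045)
Q=P[k];print('rim',len(Q),Q[:,2].mean(),cv2.minEnclosingCircle((Q[:,:2]*1000).astype(np.float32)))
p0=W.mean(0)
for th in (11,11.5,12,12.5,13):
    t=np.radians(th);ux=np.array([-np.sin(t),-np.cos(t)]);uy=np.array([np.cos(t),-np.sin(t)])
    R=np.c_[(P[:,:2]-p0)@ux+.157,(P[:,:2]-p0)@uy,P[:,2]]
    # far/near wall top points: slope of y vs x
    for s in(1,-1):
        k=(R[:,2]>.05)&(R[:,0]>-.03)&(R[:,0]<.13)&(s*R[:,1]>.036)&(s*R[:,1]<.056)
        f=np.polyfit(R[k,0],R[k,1],1);print(th,s,k.sum(),np.degrees(f[0]),f[1])
t=np.radians(12.2);ux=np.array([-np.sin(t),-np.cos(t)]);uy=np.array([np.cos(t),-np.sin(t)]);O=p0-.157*ux
C=robot.calibration('top');E=np.array(C['extrinsics']);K=np.array(C['mtx'])
def pj(x,y,z):
    w=np.r_[O+ux*x+uy*y,z,1];q=E@w;return (K@[q[0]/-q[2],-q[1]/-q[2],1])[:2]
big=cv2.resize(im[140:240,220:380,::-1],None,fx=5,fy=5,interpolation=2)
f=lambda *a:tuple(int(v) for v in ((pj(*a)-[220,140]+.5)*5))
for a,b in [((-.162,-.04,0),(-.162,.043,0)),((-.162,.043,.008),(-.08,.043,.008)),((-.08,.04,.003),(-.08,-.04,.003)),((-.162,-.04,.028),(-.162,.043,.028)),((-.038,-.04,.043),(-.038,.04,.043)),((.138,-.03,.104),(.176,-.03,.104)),((.138,.03,.104),(.176,.03,.104))]:cv2.line(big,f(*a),f(*b),(255,0,255),1)
cv2.imwrite('pics/ov.png',big);print('O',O)
```

```text
paddle [[ 0.5241 -0.108 ]
 [ 0.5811 -0.122 ]
 [ 0.5726 -0.1575]
 [ 0.5157 -0.1433]] [ 0.5484 -0.1327]
0.05865675680234238 -13.781049403765454
0.03647785118393668 -103.52898677003728
paddle depth z [array([ 0.5517, -0.123 ,  0.1039]), array([ 0.5493, -0.1368,  0.1027]), array([ 0.5434, -0.1446,  0.1055])]Traceback (most recent call last):
  File "<stdin>", line 16, in <module>
  File "h.py", line 8, in to_world
    c=robot.calibration(n);K=np.array(c['mtx']);E=np.array(c['extrinsics'])
ValueError: time passes only in moves, steps and waits
```

```bash
sed -i 's/^    c=robot.calibration(n);/    c=CAL(n);/' h.py; sed -i '2a import functools\nCAL=functools.lru_cache(lambda n:robot.calibration(n))' h.py
python3 - <<'E'
from h import *
np.set_printoptions(precision=4,suppress=True)
im,d=grab('top')
p0=np.array([.5488,-.1335])
vv,uu=np.mgrid[140:240,200:380]
P=np.array([to_world('top',(u,v),d[v,u]) for u,v in zip(uu.ravel(),vv.ravel())])
k=(np.hypot(P[:,0]-.602,P[:,1]-.14)<.06)&(P[:,2]>.03)&(P[:,2]<.045)
Q=P[k];print('rim',len(Q),Q[:,2].mean(),cv2.minEnclosingCircle((Q[:,:2]*1000).astype(np.float32)))
for th in (12,13,14):
    t=np.radians(th);ux=np.array([-np.sin(t),-np.cos(t)]);uy=np.array([np.cos(t),-np.sin(t)])
    R=np.c_[(P[:,:2]-p0)@ux+.157,(P[:,:2]-p0)@uy,P[:,2]]
    for s in(1,-1):
        k=(R[:,2]>.05)&(R[:,0]>-.03)&(R[:,0]<.13)&(s*R[:,1]>.036)&(s*R[:,1]<.056)
        f=np.polyfit(R[k,0],R[k,1],1);print(th,s,k.sum(),np.degrees(f[0]),f[1])
t=np.radians(13);ux=np.array([-np.sin(t),-np.cos(t)]);uy=np.array([np.cos(t),-np.sin(t)]);O=p0-.157*ux
C=CAL('top');E=np.array(C['extrinsics']);K=np.array(C['mtx'])
def pj(x,y,z):
    w=np.r_[O+ux*x+uy*y,z,1];q=E@w;return (K@[q[0]/-q[2],-q[1]/-q[2],1])[:2]
big=cv2.resize(im[140:240,220:380,::-1],None,fx=5,fy=5,interpolation=2)
f=lambda *a:tuple(int(v) for v in ((pj(*a)-[220,140]+.5)*5))
for a,b in [((-.162,-.04,0),(-.162,.043,0)),((-.162,.043,.008),(-.08,.043,.008)),((-.08,.04,.003),(-.08,-.04,.003)),((-.162,-.04,.028),(-.162,.043,.028)),((-.038,-.04,.043),(-.038,.04,.043)),((.138,-.03,.104),(.176,-.03,.104)),((.138,.03,.104),(.176,.03,.104))]:cv2.line(big,f(*a),f(*b),(255,0,255),1)
cv2.imwrite('pics/ov.png',big);print('O',O)
E
```

```text
rim 138 0.03745604945639379 ((599.7221069335938, 136.832275390625), 55.49775314331055)
12 1 240 -0.37030388880582743 0.045600073926725215
12 -1 182 -0.6890036780492221 -0.04187648278887726
13 1 199 -0.5382121061023808 0.045567595807949744
13 -1 190 0.020662493745542458 -0.04396860405358635
14 1 173 -1.053842213956303 0.04563173199578878
14 -1 192 0.9165518131297038 -0.046503723600144
O [0.5841 0.0195]
```

View pics/ov.png

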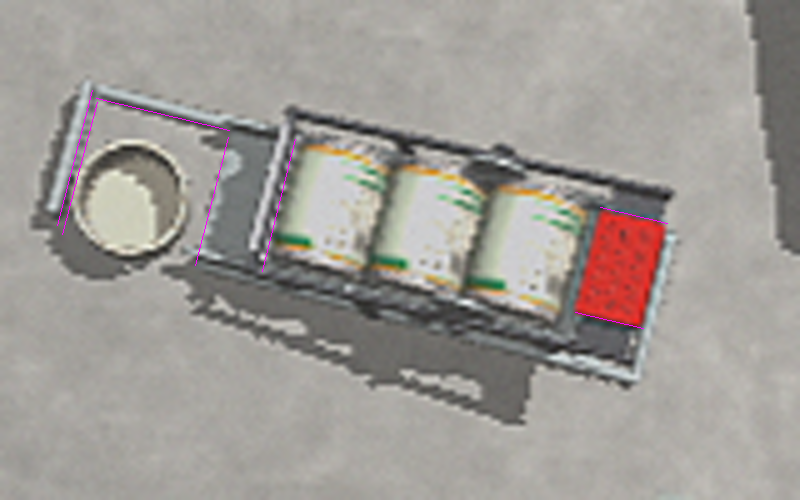

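```bash
cat >> h.py <<'E'
t=np.radians(13);ux=np.array([-np.sin(t),-np.cos(t)]);uy=np.array([np.cos(t),-np.sin(t)]);O=np.array([.5841,.0195])
Y=[180,0,-13]
def W(x,y,z): return [*(O+ux*x+uy*y),z]
def toR(p): q=np.array(p[:2])-O; return q@ux,q@uy
E
python3 - <<'E'
from h import *
print('ram',toR(at_z('top',(245.5,178.9),.038)))
print(robot.inverse_kinematics(W(-.121,.06,.15),Y))
robot.move_to(W(-.121,.062,.15),Y); robot.gripper_to(.2)
print(robot.line_to(W(-.121,.062,.014),velocity=.12,f_stop=8))
s=robot.sense();print(s['tool_pos'],s['contact_force'],s['time_s'])
grab('top','a.png');grab('scene','as.png')
a=cv2.imread('pics/a.png')[130:250,200:380];b=cv2.imread('pics/as.png')[150:270,210:390]
cv2.imwrite('pics/ab.png',cv2.resize(np.vstack([a,b]),None,fx=2.5,fy=2.5))
E
```

```text
ram (np.float64(-0.1235274134731208), np.float64(-0.014864257420459109))
[-34.54621246  40.94255981  41.32784334  71.19319361 -26.34954898
  77.15534301 -97.66826287]
False
[0.67265351 0.12341271 0.01514995] [0.29589179 0.02123079 0.21972552] 5.7417
```

View pics/ab.png

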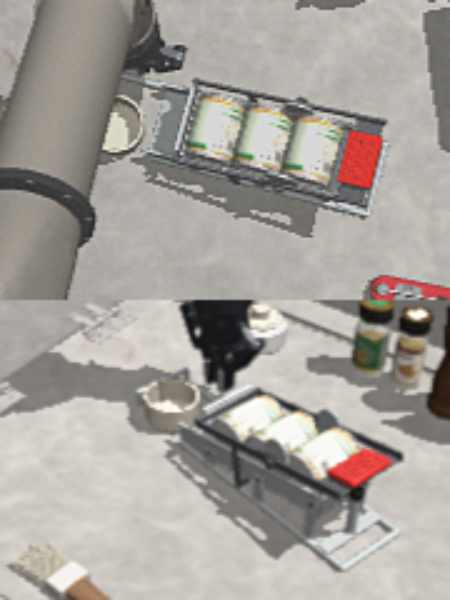

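Run:
```python
from h import *
print(robot.line_to(W(-.121,-.072,.014),velocity=.06,f_stop=12))
s=robot.sense();print(toR(s['tool_pos']),s['contact_force'],s['time_s'])
robot.line_to(W(-.121,-.035,.014),velocity=.1)
robot.line_to(W(-.121,-.035,.15),velocity=.15); robot.gripper_to(0)
robot.move_to(W(.157,0,.17),Y)
_,d=grab('top','b.png');grab('scene','bs.png')
for n in('top','scene'):
  for l in robot.tip_of('ramekin',n)[:2]:print(n,l,toR(at_z(n,l['point'],0)))
print(robot.sense()['time_s'])
a=cv2.imread('pics/b.png')[130:250,200:380];b=cv2.imread('pics/bs.png')[150:270,210:390]
cv2.imwrite('pics/bb.png',cv2.resize(np.vstack([a,b]),None,fx=2.5,fy=2.5))
```

```text
False
(np.float64(-0.12096914064060922), np.float64(-0.07183484182291906)) [ 1.61238167 -1.27949044  0.21238861] 8.225
top {'point': [245.8, 214.6], 'p': 0.73} (np.float64(-0.1011313488994392), np.float64(-0.11226986330728872))
scene {'point': [252.5, 209.6], 'p': 0.57} (np.float64(-0.12795141690943487), np.float64(-0.11012799677062013))
11.3917
```

View pics/bb.png

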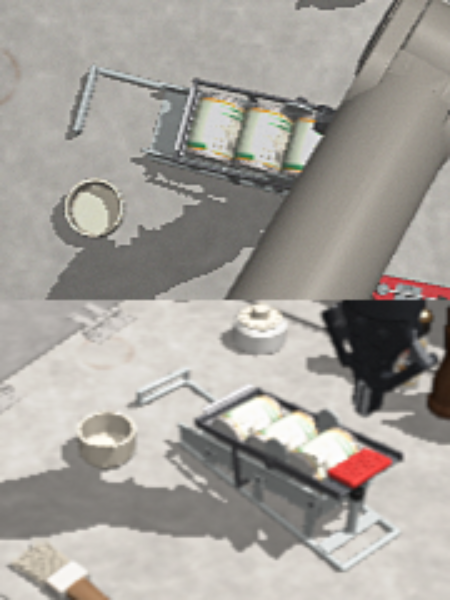

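Run:
```python
from h import *
robot.line_to(W(.157,0,.112),velocity=.15)
print(robot.line_to(W(.160,0,.080),velocity=.04,f_stop=12))
s=robot.sense();print(s['tool_pos'],s['contact_force'],s['time_s'])
for i in range(8):
    robot.pause(.25);_,d=grab('top','c.png')
    c=CAL('top');E=np.array(c['extrinsics']);K=np.array(c['mtx'])
    z=[]
    for x in(-.15,-.13,-.11,-.09):
        q=E@np.r_[W(x,0,.05),1];u=K@[q[0]/-q[2],q[1]/q[2],1];z.append(round(float(to_world('top',u[:2],d[int(u[1]),int(u[0])])[2]),3))
    s=robot.sense();print(s['time_s'],z,s['tool_pos'][2],s['contact_force'][2])
grab('scene','cs.png')
a=cv2.imread('pics/c.png')[130:250,200:380];b=cv2.imread('pics/cs.png')[150:270,210:390]
cv2.imwrite('pics/cb.png',cv2.resize(np.vstack([a,b]),None,fx=2.5,fy=2.5))
```

```text
True
[ 0.54900598 -0.13749797  0.08334115] [-2.88877471  0.91350545  7.19307039] 12.6583
12.9583 [0.054, 0.056, 0.045, 0.001] 0.08328700532552089 7.859200243458666
13.2583 [0.057, 0.054, 0.046, 0.003] 0.08330506654534724 7.916890380452915
13.5583 [0.05, 0.057, 0.047, 0.001] 0.0833192633858029 7.976308155295601
13.8583 [0.056, 0.057, 0.045, -0.001] 0.08330391186905525 8.065219117777787
14.1583 [0.051, 0.059, 0.046, -0.001] 0.08331389662497812 7.69798469926605
14.4583 [0.051, 0.055, 0.049, -0.004] 0.08330904150954418 7.333165721930485
14.7583 [0.052, 0.06, 0.049, 0.001] 0.08329788290828408 7.9725372818430165
15.0583 [0.053, 0.062, 0.047, 0.0] 0.08332584972827284 8.056799172940572
```

View pics/cb.png

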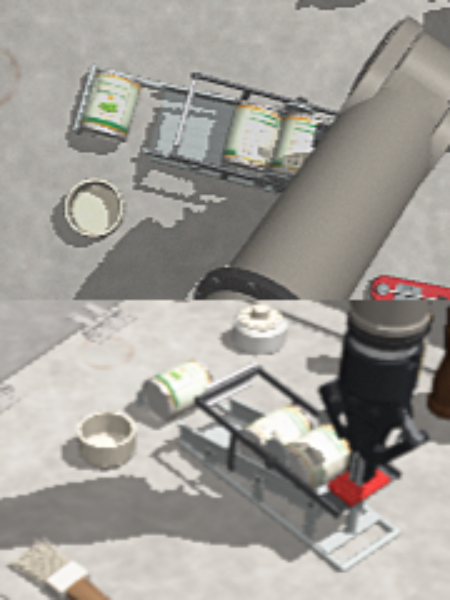

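The first tin lies across the bay (about pixel 110,105 in the upper crop), the gate is up and the second tin is held back. I'll release the paddle now.

Run:
```python
from h import *
robot.line_to(W(.159,0,.115),velocity=.06)
robot.line_to(W(.159,0,.19),velocity=.15)
robot.pause(1.5)
grab('top','d.png');grab('scene','ds.png')
s=robot.sense();print(s['time_s'],s['contact_force'])
a=cv2.imread('pics/d.png')[130:250,200:380];b=cv2.imread('pics/ds.png')[150:270,210:390]
cv2.imwrite('pics/db.png',cv2.resize(np.vstack([a,b]),None,fx=2.5,fy=2.5))
```

```text
18.05 [-0.65174684 -1.10742464  0.46557071]
```

View pics/db.png

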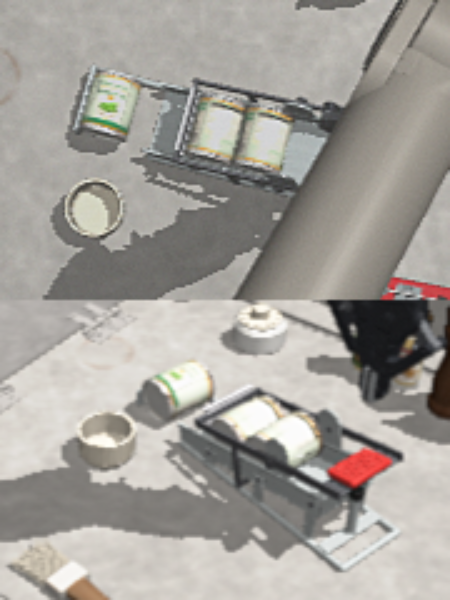

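The gate is shut and the paddle is up. Tins 2 and 3 have rolled down against the gate, tin 1 is in the bay, and the ramekin stands clear.

```bash
python3 -c "
from station import robot
print(robot.close_job())"
```

```text
the job is handed in; nothing more can be done
None
```

I handed the job in at about 18 s on the robot's clock, and the last pictures showed the ramekin upright and clear of the bay, the first tin lying across it, the paddle up, and the second and third tins against the shut gate; the hand-in gave back no verdict.

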